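Open the wide die tin at the pipe-threading bench

TASK

Open the wide, low tin of threading dies: by the black tab on its lid, first tip the lid up so that it clearly slants on the rim, then lift it off and lay it down flat, right way up, in the empty square tray. Do not drop the lid, leave the wide tin standing where it is, and leave the tall narrow tin shut.

Things in the scene. Friction and masses are not known exactly. Their poses are not given: they have to be found in the camera images.
- wide_lid: Loose metal lid: plate 126 mm wide, 5 thick, on the rim; plug below 106 wide, 6 deep, 3 play. Origin: centre of plug's underside (64 above table, seated); z up, plate top at z=11. Black tab on top: 34 tall, 10 thick (y), 24 long (x), middle at x=45, on the side away from the robot within 35 deg. 0.12-0.26 kg. Tips about the plate's opposite edge (x=-63); gripper then leans back over the lid.
- wide_tin: The wide, low bare-metal tin, loose on the table: 120 mm across, 70 mm high, wall 4 mm, about 1.4 kg. It starts with its lid on, to the left or right of the tray. Origin: centre of its underside; z up.
- tray: Empty dark-steel square tray fixed on the table between the tins, 180 x 180 mm outside, wall 4 mm, rim 12 mm above the table, floor 4 mm thick. Origin: centre of its underside; z up, x and y along its sides.
- tall_lid: Lid to leave alone: plate 86 mm across with a like black tab (34 tall, middle at its x=26), on the tall narrow tin (80 across, 110 high) at the other side of the tray. Origin: centre of its plug's underside, 104 mm above the table; plate's top 11 above that.
Mind the look-alikes: they are no part of the job. What is shaped like the wide_lid but blue or green is not meant.

How it is judged:
On the way, in this order (a step that is already met when the one before it is completed fails the run):
1. the wide lid is tipped up, slanting at least 9 degrees, while still on its tin (angle between wide_lid's own z axis and vertical above 0.157 rad and z of wide_lid in the frame of wide_tin between 0.055 and 0.104 m and horizontal distance between wide_lid and wide_tin below 0.04 m), for 0.1 s.
2. the lid is lifted clear, its centre more than 50 mm above its seat (z of wide_lid in the frame of wide_tin above 0.114 m), for 0.1 s.
At the end, for the whole second after the job is handed in: The wide lid lies flat (within 6 degrees) and right way up on the tray's floor, its centre within 40 mm of the tray's centre, at rest; the wide tin stands upright within 30 mm of where it was; the tall tin's lid is within 20 mm of where it was (horizontal distance between wide_lid and tray below 0.04 m and angle between each of wide_lid, wide_tin's own z axis and vertical below 0.1 rad and z of wide_lid in the frame of tray below 0.012 m and linear speed of wide_lid below 0.02 m/s and distance of wide_tin from where it was at the start of the episode below 0.03 m and distance of tall_lid from where it was at the start of the episode below 0.02 m); the robot touches nothing.
It fails at once if the wide lid is dropped (moves faster than 0.7 m/s with no finger on it) (linear speed of wide_lid above 0.7 m/s and contact force between the fingers and wide_lid below 0.05 N).
It fails at once if the tall tin's lid is shifted by more than 20 mm (distance of tall_lid from where it was at the start of the episode above 0.02 m).
It fails at once if the wide tin is knocked over or pushed more than 50 mm (angle between wide_tin's own z axis and vertical above 0.4 rad or distance of wide_tin from where it was at the start of the episode above 0.05 m).
It also fails if it takes over 40 s, if anything falls off the work surface, if the arm or the gripper's body presses on something with over 40 N, if the wrist force passes 120 N, or if a joint passes its speed limit or range.

ROBOT

A 7-joint arm with a two-finger parallel gripper is mounted at the origin on the work surface. World frame = base frame: x ahead of the robot, y to its left, z up, the work surface at z = 0. Lengths are in m, angles in rad, forces in N, time in s.
With the tool pointing down it reaches from about 0.4 to 0.85 m from the base axis. Payload 10.4 kg.
Tool frame: the origin (TCP) lies at the very end of the fingers, on their centre line; the grasp point (between the pads) lies r.pinch_z behind it (r.pinch_z is the distance from the TCP to the grasp point, in m); z points along the fingers, x is the direction in which the jaws open and shut, and the axes are right-handed (so a half turn about z gives the same grasp; the last joint's range is limited). The gripper opens to 87 mm and grips with 3 to 60 N. Pads are 19 mm wide; open, the fingers measure 117 mm over their backs; the gripper's body (75 mm by 190 mm) begins 51 mm behind the grasp point.
Start: joints at [-1.303, 0.332, -0.065, 1.46, 0.022, 1.35, -0.088], TCP at [0.179, 0.599, 0.223] pointing down, gripper open.
Joint ranges: [-2.6, 2.6], [-0.5, 2.12], [-1.47, 1.34], [0.16, 2.42], [-1.27, 4.41], [0.06, 2.06], [-2.6, 2.6]. Speed limits (rad/s): [2.22, 2.22, 2.79, 2.79, 3.14, 3.14, 3.14].

INTERFACE

Orientations are given as a unit quaternion [x, y, z, w].
In Python, from bench import r gives the robot as it stands.
- The arm moves only by the tool carry_out, never from a script. Its argument "increments" is text: rows parted by semicolons, each of 7 numbers parted by spaces: the turn, a rotation vector about the tool's x, y, z in degrees, then the shift along the tool's x, y, z in m, then the finger opening in m, from 0 to 0.087. A call has exactly 5 rows; each row is the pose to reach, as a shift and turn from the pose measured when the call began, along the tool's axes at that moment; what a row does not reach only later rows make up. A row lasts 1/8 s, in which the tool goes at most 62.5 mm and 10.7 degrees, less where a joint would pass 70% of its speed; a pose out of reach is approached as far as the arm can. A call with a gripper value outside its range is refused whole. The fingers move at their own pace and stop on an object; "squeeze" is the grip in N (left out, the last holds). Time passes only in rows, so rows that repeat a pose let the fingers close, or fill a call up. It gives the time, the measured TCP pose, the force and the opening at its end, in the units of the state.
- r.read_state(): the state, without advancing time (a new reading comes with each control period).
- r.camera(name): name is "scene" or "top" or "wrist"; returns (picture, depth): 400x640x3 uint8, blue, green, red; 400x640 float32, m along the optical axis (not along the pixel's ray), 0 where there is no reading.
- r.camera_model(name): a dict with "K" (3x3 intrinsics, pixels), "k1" (the pictures are not rectified: a ray, as slopes to the right and down, at radius r is drawn at 1 + k1 r^2 times it, then the intrinsics apply), "extrinsics" (4x4, takes a point from camera to world coordinates). Camera axes: x right, y down, z forward; pixel columns grow to the right and rows downward; lengths in m; the calibration is good to about 2 mm. A picture is of the moment at which its call begins: read the wrist's pose just before it. camera_model takes no time and is no camera call; for the wrist camera it gives the pose at the moment of the call.
- r.close_job(): hands the job in, once; it reports no verdict.
The state is a dict: "time": time; "joint_positions": joint angles; "joint_vel": joint speeds; "joint_torque": joint torques, N m; "ee_pos": TCP position; "eef_rot": TCP orientation; "ft_force": force on the tool from outside, world axes, zero at the start; "torque": the same for the moment, N m; "width": finger opening in m.
Only numpy, scipy, OpenCV 4.12 (cv2) and the standard library are available. Lean on these libraries where they do the work, as an engineer would, in place of code of your own. Each camera call takes 0.05 s, during which the arm holds its last target.

## Working session

There is one attempt and no reset: what is moved stays moved. The work goes in short steps, Python scripts to look and compute and a tool call to move; the robot and the scene stay as the last step left them, time stands still between calls to the robot, and variables do not carry over. Pictures are saved under pics/ and viewed, and the job is handed in when it is done.

Besides the shell and the picture viewer there is one more tool, called after "Call:" as name(argument=value, ...) on one line, values as JSON. carry_out: Moves the arm, as the interface text tells. Its arguments: {"type":"object","properties":{"increments":{"type":"string"},"squeeze":{"type":"number"}},"required":["increments"]}

```bash
ls; mkdir -p pics
python3 - <<'E'
from bench import r
import cv2,numpy as np
s=r.read_state();print({k:np.round(v,4).tolist() for k,v in s.items()},r.pinch_z)
for n in("scene","top"):
    p,d=r.camera(n);cv2.imwrite(f"pics/{n}0.png",p);np.save(f"pics/{n}0.npy",d);m=r.camera_model(n);print(n,m)
E
```

```text
pics
{'time': 0.0, 'joint_positions': [-1.3026, 0.3328, -0.0647, 1.4609, 0.0216, 1.3499, -0.0885], 'joint_vel': [0.0004, 0.0019, -0.0009, -0.0, 0.0001, 0.0002, -0.0003], 'joint_torque': [0.0, -62.3269, 0.0243, -38.9875, -0.0614, 0.0401, 0.0001], 'ee_pos': [0.1791, 0.5984, 0.2218], 'eef_rot': [0.8021, 0.5972, -0.0005, 0.0004], 'ft_force': [0.1419, -0.1024, 0.4048], 'torque': [-0.0052, -0.0125, -0.0704], 'width': 0.087} 0.0187
scene {'K': array([[367.07713362,   0.        , 325.24090276],
       [  0.        , 367.07713362, 202.64554369],
       [  0.        ,   0.        ,   1.        ]]), 'k1': -0.05509834865155555, 'extrinsics': array([[-0.73454322,  0.52931185, -0.4245883 ,  0.87615364],
       [ 0.67854351,  0.56835703, -0.46534825,  0.5018296 ],
       [-0.00499659, -0.62992004, -0.77664392,  0.84844884],
       [ 0.        ,  0.        ,  0.        ,  1.        ]])}
top {'K': array([[395.73418543,   0.        , 324.0221624 ],
       [  0.        , 395.73418543, 200.63638723],
       [  0.        ,   0.        ,   1.        ]]), 'k1': -0.05276246046766698, 'extrinsics': array([[ 0.17840698, -0.96383382,  0.19797806,  0.27056315],
       [-0.98395546, -0.17508843,  0.0342885 ,  0.03129323],
       [ 0.00161526, -0.2009189 , -0.97960655,  0.94632536],
       [ 0.        ,  0.        ,  0.        ,  1.        ]])}
```

View pics/scene0.png

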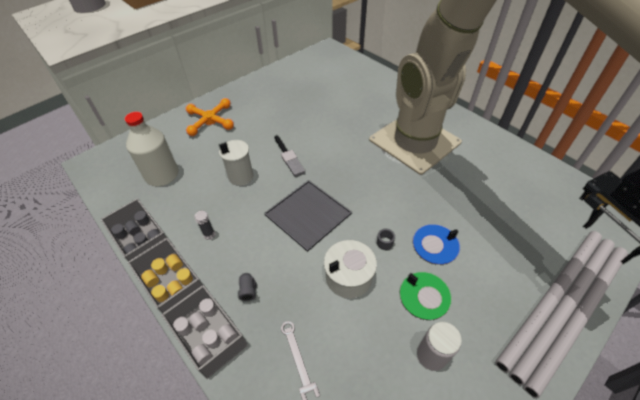

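View pics/top0.png

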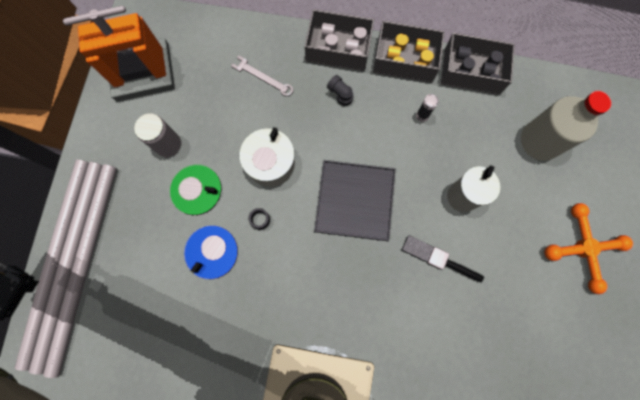

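Candidates, by pixel in the top view:
- Wide metal tin with pale lid and black tab: (267,155). In the scene view it is at (350,265).
- Green lid on the table: (196,190).
- Blue lid on the table: (211,252).
- Tall narrow tin: (480,186).
- White-topped jar with no tab: (150,127).

The bare-metal wide tin at (267,155) matches the description: it stands left of the tray and its tab points away from the robot. I'll measure it and check a crop.

```bash
cat > h.py <<'E'
import numpy as np,cv2
from bench import r
from scipy.spatial.transform import Rotation as R
def rays(m,px):
    px=np.asarray(px,float).reshape(-1,1,2)
    # distortion 1+k1 r^2 = OpenCV radial model
    u=cv2.undistortPoints(px,m["K"],np.array([m["k1"],0,0,0])).reshape(-1,2)
    E=np.asarray(m["extrinsics"]);return E[:3,3],np.c_[u,np.ones(len(u))]@E[:3,:3].T
def plane(m,px,z):
    o,d=rays(m,px);return o+d*((z-o[2])/d[:,2])[:,None]
def depthpts(m,px,dep):
    o,d=rays(m,px);return o+d*np.asarray(dep)[:,None]
def tri(m1,p1,m2,p2):
    o1,d1=rays(m1,[p1]);o2,d2=rays(m2,[p2]);d1=d1[0]/np.linalg.norm(d1);d2=d2[0]/np.linalg.norm(d2)
    A=np.c_[d1,-d2];t=np.linalg.lstsq(A,o2-o1,rcond=None)[0]
    a=o1+t[0]*d1;b=o2+t[1]*d2;return (a+b)/2,np.linalg.norm(a-b)
E
python3 - <<'E'
from h import *
for n,c in(("top",(267,155)),("scene",(350,265))):
    p=cv2.imread(f"pics/{n}0.png");x,y=c
    cv2.imwrite(f"pics/crop_{n}.png",cv2.resize(p[y-50:y+50,x-60:x+60],None,fx=6,fy=6,interpolation=cv2.INTER_CUBIC))
    d=np.load(f"pics/{n}0.npy");m=r.camera_model(n)
    vv,uu=np.mgrid[y-55:y+55,x-55:x+55];dd=d[vv,uu].ravel();ok=dd>0
    P=depthpts(m,np.c_[uu.ravel(),vv.ravel()],dd)
    bgr=p[vv,uu].reshape(-1,3).astype(int)
    for lo,hi,name in((.068,.082,"plate"),(.085,.13,"tab")):
        s=ok&(P[:,2]>lo)&(P[:,2]<hi)
        if s.sum()>5:
            q=P[s];print(n,name,s.sum(),q.mean(0).round(4),q.min(0).round(4),q.max(0).round(4),np.median(q[:,2]).round(4))
            c_,rad=cv2.minEnclosingCircle(q[:,:2].astype(np.float32));print(c_,rad)
# colour
p=cv2.imread("pics/top0.png");m=r.camera_model("top")
g=p[95:215,200:340].max(2)
dark=np.zeros(p.shape[:2],np.uint8);dark[110:190,235:300]=(p[110:190,235:300].max(2)<60)*255
n_,l,st,ce=cv2.connectedComponentsWithStats(dark);print("dark top",st[1:],ce[1:])
p=cv2.imread("pics/top0.png").max(2)
t=((p>50)&(p<95)).astype(np.uint8)
k=np.zeros_like(t);k[150:250,305:405]=t[150:250,305:405]
k=cv2.morphologyEx(k,cv2.MORPH_OPEN,np.ones((5,5)))
cs,_=cv2.findContours(k,cv2.RETR_EXTERNAL,cv2.CHAIN_APPROX_NONE);c=max(cs,key=cv2.contourArea);rr=cv2.minAreaRect(c);print(rr)
b=cv2.boxPoints(rr);B=plane(m,b,.012);print(B.round(4),B.mean(0),[np.linalg.norm(B[i]-B[i-1]).round(4) for i in range(4)])
E
```

```text
top plate 2160 [0.5288 0.2116 0.0759] [0.4692 0.1491 0.07  ] [0.594  0.2749 0.0814] 0.0759
(0.5326030850410461, 0.21128569543361664) 0.06401408463716507
top tab 84 [0.5738 0.2001 0.1037] [0.5628 0.1939 0.0853] [0.5871 0.2077 0.1126] 0.1073
(0.5751877427101135, 0.20024003088474274) 0.012814473360776901
scene plate 1825 [0.5342 0.217  0.0762] [0.4711 0.1517 0.0683] [0.5974 0.2765 0.0817] 0.0762
(0.5334931015968323, 0.21367599070072174) 0.06449228525161743
scene tab 100 [0.5794 0.2047 0.1022] [0.5655 0.1954 0.085 ] [0.5909 0.2107 0.1125] 0.1053
(0.5781576037406921, 0.2027624249458313) 0.01290175598114729
dark top [[271 128   6  13  53]] [[273.64150943 134.01886792]]
((357.481201171875, 179.4095458984375), (71.85736083984375, 30.14504051208496), 6.709836959838867)
[[ 0.4831  0.0781  0.012 ]
 [ 0.5591  0.0832  0.012 ]
 [ 0.5695 -0.0931  0.012 ]
 [ 0.4935 -0.0953  0.012 ]] [ 0.52630345 -0.00676412  0.012     ] [np.float64(0.1738), np.float64(0.0762), np.float64(0.1766), np.float64(0.076)]
```

```bash
python3 -c "
import cv2,numpy as np
a=cv2.imread('pics/crop_top.png');b=cv2.imread('pics/crop_scene.png')
cv2.imwrite('pics/crops.png',cv2.resize(np.vstack([a,b]),(480,600+200-200)))"
```

```text
(no output)
```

View pics/crops.png

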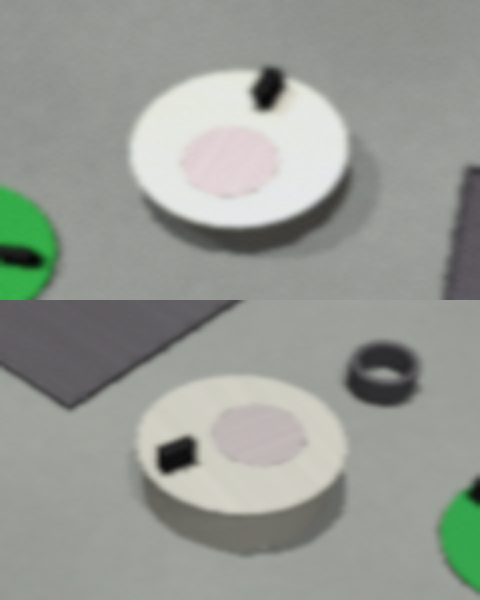

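The crops show the bare-metal wide tin with its pale lid, the black tab on the far side and the table grey around it. This is the right one. The heights also fit: plate top 0.076, tab top about 0.11, tab offset 45 mm. Next I need a better tray outline and the approach move.

```bash
cat >> h.py <<'E'
def mv(p,q):  # target world pose -> tool increment from the present
    s=r.read_state();R0=R.from_quat(s["eef_rot"]);t=R0.inv().apply(np.asarray(p)-s["ee_pos"]);w=(R0.inv()*q).as_rotvec(degrees=True);return w.round(2),t.round(4)
def down(a): # tool z down, tool y along heading a (rad), tool x = a+90deg
    y=np.array([np.cos(a),np.sin(a),0]);z=np.array([0,0,-1.]);return R.from_matrix(np.c_[np.cross(y,z),y,z])
E
python3 - <<'E'
from h import *
for n,z,box in(("top",.012,(150,250,300,405)),("scene",.012,(170,255,255,360))):
    p=cv2.imread(f"pics/{n}0.png");m=r.camera_model(n);a,b,c,d=box
    hsv=p.max(2);k=np.zeros(p.shape[:2],np.uint8);k[a:b,c:d]=(hsv[a:b,c:d]<115)*255
    k=cv2.morphologyEx(k,cv2.MORPH_OPEN,np.ones((7,7)))
    cs,_=cv2.findContours(k,cv2.RETR_EXTERNAL,cv2.CHAIN_APPROX_NONE);c=max(cs,key=cv2.contourArea)
    W=plane(m,c.reshape(-1,2),z)[:,:2].astype(np.float32);rr=cv2.minAreaRect(W);print(n,cv2.contourArea(c),rr)
lid=np.array([.533,.2125]);tab=np.array([.5767,.2015]);a=np.arctan2(*(tab-lid)[::-1]);print(np.degrees(a))
print(down(a).as_matrix().round(3),mv([*tab,.18],down(a)))
E
```

```text
top 5328.5 ((0.47530412673950195, -0.00925600528717041), (0.1820143163204193, 0.18004855513572693), 3.254793405532837)
scene 3116.5 ((0.48192915320396423, -0.00570281594991684), (0.18250985443592072, 0.18353557586669922), 3.2794971466064453)
-14.128755410426965
[[ 0.244  0.97   0.   ]
 [ 0.97  -0.244  0.   ]
 [ 0.     0.    -1.   ]] (array([ 0.  ,  0.07, -2.53]), array([-0.2662,  0.4947,  0.0422]))
```

Call:
carry_out(increments="0 0 -0.5 -0.025 0.045 0 0.087; 0 0 -1 -0.05 0.095 0 0.087; 0 0 -1.5 -0.078 0.145 0 0.087; 0 0 -2 -0.105 0.195 0 0.087; 0 0 -2.5 -0.13 0.242 0 0.087", squeeze=45)

```text
time: 0.72
ee_pos: [0.3749, 0.4027, 0.2218]
eef_rot: [0.789, 0.614, -0.001, 0.0]
ft_force: [1.1, 1.1, 0.3]
width: 0.0871
```

Run:
```python
from h import *
print(mv([.5767,.2015,.18],down(np.radians(-14.1))),r.read_state()["joint_positions"])
```

```text
(array([-0.01,  0.09, -0.07]), array([-0.1456,  0.245 ,  0.042 ])) [-0.97890946  0.16656288  0.08351948  1.66743724 -0.01372135  1.30967349
  0.43045501]
```

Call:
carry_out(increments="0 0 0 -0.035 0.055 0 0.087; 0 0 0 -0.066 0.108 0.005 0.087; 0 0 0 -0.096 0.16 0.02 0.087; 0 0 0 -0.123 0.205 0.03 0.087; 0 0 0 -0.145 0.245 0.042 0.087")

```text
time: 1.35
ee_pos: [0.5781, 0.1998, 0.1795]
eef_rot: [0.789, 0.614, -0.001, 0.001]
ft_force: [-0.4, 0.1, 0.1]
width: 0.0866
```

Run:
```python
from h import *
m=r.camera_model("wrist");p,d=r.camera("wrist");cv2.imwrite("pics/w1.png",p);np.save("pics/w1.npy",d)
import pickle;pickle.dump(m,open("pics/w1.pkl","wb"))
s=r.read_state();print(s["ee_pos"],s["ft_force"])
p,d=r.camera("scene");cv2.imwrite("pics/s1.png",p[100:360,200:560])
```

```text
[0.58100938 0.19371367 0.1775638 ] [-1.13877252 -5.86792833 -2.75156034]
```

View pics/w1.png

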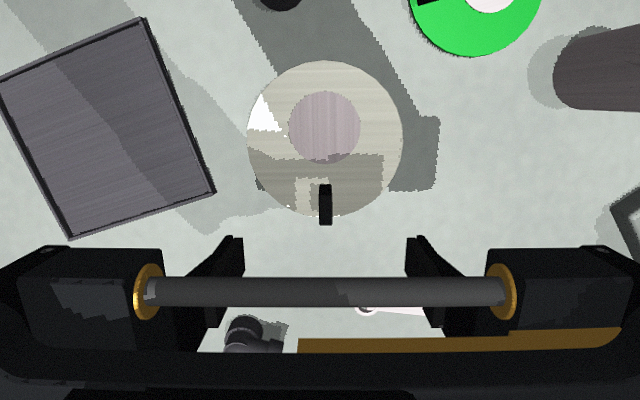

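View pics/s1.png

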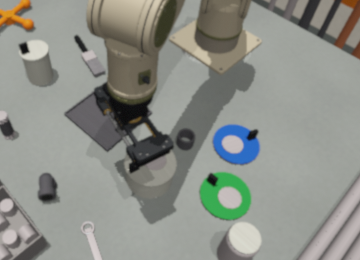

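The wrist view shows the lid as a disc centred near (325,138). The tab at (325,205) lies midway between the fingers, which are at about 230 and 420. I'll refine the tab position.

Run:
```python
from h import *
import pickle
m=pickle.load(open("pics/w1.pkl","rb"));p=cv2.imread("pics/w1.png");d=np.load("pics/w1.npy")
k=np.zeros(p.shape[:2],bool);k[175:235,300:350]=p[175:235,300:350].max(2)<50
vv,uu=np.nonzero(k);P=depthpts(m,np.c_[uu,vv],d[vv,uu]);t=P[(P[:,2]>.1)&(P[:,2]<.12)]
print(len(vv),"tab top",len(t),t.mean(0),cv2.minAreaRect(t[:,:2].astype(np.float32)))
vv,uu=np.mgrid[50:230,235:415];P=depthpts(m,np.c_[uu.ravel(),vv.ravel()],d[vv,uu].ravel());q=P[(P[:,2]>.070)&(P[:,2]<.081)]
c,rad=cv2.minEnclosingCircle(cv2.convexHull(q[:,:2].astype(np.float32)));print("plate",len(q),c,rad,q[:,2].mean())
v=t.mean(0)[:2]-c;print(np.degrees(np.arctan2(v[1],v[0])),np.hypot(*v))
s=r.read_state();print(s["ee_pos"])
print(mv([*t.mean(0)[:2],.081],down(np.radians(-14))))
```

```text
513 tab top 427 [0.57436681 0.20008042 0.10916209] ((0.5753628015518188, 0.19982238113880157), (0.009047354571521282, 0.023371469229459763), 75.76438903808594)
plate 18795 (0.531957745552063, 0.2101847231388092) 0.06322363018989563 0.0758689939580167
-13.401327488211047 0.043596165660694144
[0.57922484 0.19590156 0.17806522]
(array([-0.01,  0.33, -0.6 ]), array([ 0.0034, -0.0057,  0.097 ]))
```

Call:
carry_out(increments="0 0 -0.5 0.003 -0.005 0.03 0.087; 0 0 -0.5 0.003 -0.005 0.065 0.06; 0 0 -0.5 0.003 -0.005 0.085 0.045; 0 0 -0.5 0.003 -0.005 0.096 0.04; 0 0 -0.5 0.003 -0.005 0.096 0.035")

```text
time: 2.08
ee_pos: [0.5746, 0.1997, 0.0817]
eef_rot: [0.788, 0.615, -0.003, 0.002]
ft_force: [0.7, 1.2, 0.4]
width: 0.0547
```

Run:
```python
from h import *
p,d=r.camera("wrist");cv2.imwrite("pics/w2.png",p)
s=r.read_state();print(s["ee_pos"],s["ft_force"],s["width"],mv([.575,.2,.081],down(np.radians(-14))))
```

```text
[0.57509452 0.19980036 0.08247464] [ 0.11900932  0.3327776  -0.10439692] 0.05091827089880469 (array([-0.  ,  0.31, -0.09]), array([ 0.0002, -0.0001,  0.0015]))
```

View pics/w2.png

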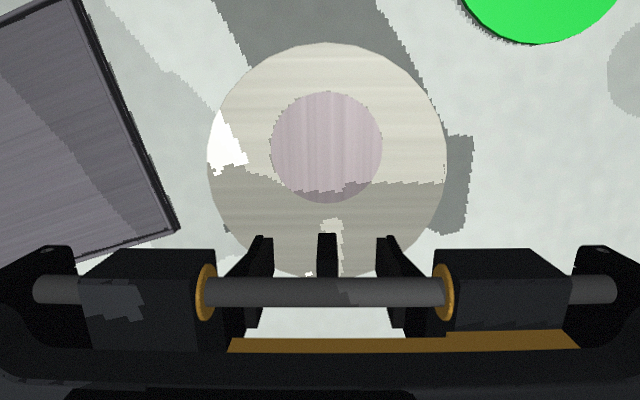

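The tab at (327,255) is centred between the fingers at (262,255) and (388,255). Closing.

Call:
carry_out(increments="0 0 0 0 0 0.001 0.03; 0 0 0 0 0 0.001 0.015; 0 0 0 0 0 0.001 0.004; 0 0 0 0 0 0.001 0.004; 0 0 0 0 0 0.001 0.004", squeeze=45)

```text
time: 2.75
ee_pos: [0.5752, 0.1999, 0.0817]
eef_rot: [0.788, 0.615, -0.002, 0.002]
ft_force: [-0.1, 0.2, 1.7]
width: 0.0099
```

Call:
carry_out(increments="0 0 0 0 0 0 0.004; 0 0 0 0 0 0 0.004; 0 0 0 0 0 0 0.004; 0 0 0 0 0 0 0.004; 0 0 0 0 0 0 0.004")

```text
time: 3.38
ee_pos: [0.5752, 0.1999, 0.0817]
eef_rot: [0.788, 0.615, -0.002, 0.002]
ft_force: [-0.1, -0.1, 1.4]
width: 0.0095
```

Call:
carry_out(increments="-1.5 0 0 0 -0.0003 -0.0028 0.004; -3 0 0 0 -0.0008 -0.0056 0.004; -5 0 0 0 -0.0014 -0.0094 0.004; -7 0 0 0 -0.0022 -0.0131 0.004; -7 0 0 0 -0.0022 -0.0131 0.004")

```text
time: 4.0
ee_pos: [0.5724, 0.2012, 0.0951]
eef_rot: [0.786, 0.615, 0.036, 0.05]
ft_force: [0.5, -0.5, -2.2]
width: 0.0093
```

Run:
```python
from h import *
s=r.read_state();print(s["ee_pos"],s["ft_force"],s["torque"],s["width"],np.degrees(np.arccos(-R.from_quat(s["eef_rot"]).as_matrix()[2,2])))
p,d=r.camera("scene");cv2.imwrite("pics/s2.png",cv2.resize(p[180:320,270:450],None,fx=4,fy=4))
```

```text
[0.57242892 0.20121292 0.09514492] [ 0.50385901 -0.51794423 -2.23877446] [-0.00308641  0.12111325 -0.02700228] 0.009337900780032144 7.057251526400162
```

View pics/s2.png

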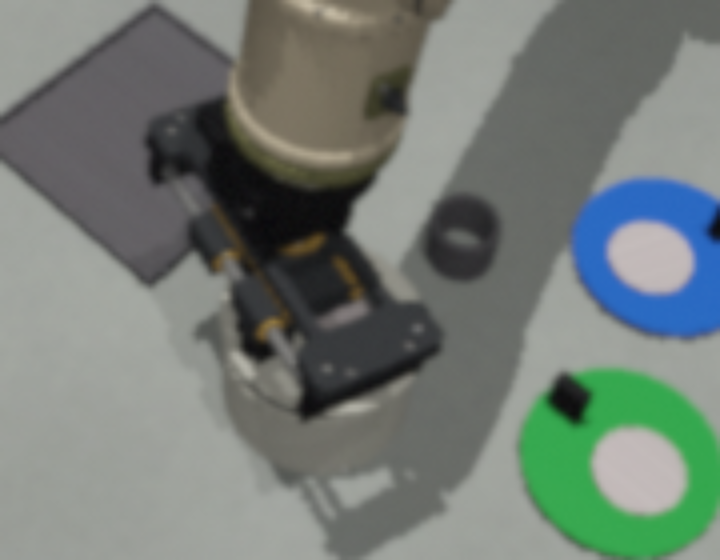

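Call:
carry_out(increments="-1.5 0 0 0 -0.0003 -0.0028 0.004; -3 0 0 0 -0.0008 -0.0056 0.004; -5 0 0 0 -0.0014 -0.0094 0.004; -7 0 0 0 -0.0022 -0.0131 0.004; -9 0 0 0 -0.0032 -0.0167 0.004")

```text
time: 4.68
ee_pos: [0.5675, 0.2024, 0.1115]
eef_rot: [0.78, 0.61, 0.085, 0.112]
ft_force: [0.1, 0.3, -2.7]
width: 0.0096
```

```bash
cat > lidn.py <<'E'
from h import *
import sys
def look(tag):
    m=r.camera_model("wrist");p,d=r.camera("wrist");cv2.imwrite(f"pics/{tag}.png",p)
    k=(p.min(2)>85)&(d>0);k[235:]=False   # lid plate pixels (pale), above the fingers
    vv,uu=np.nonzero(k);P=depthpts(m,np.c_[uu,vv],d[vv,uu]);
    # plate band in tool frame: near constant distance; largest blob in depth step
    s=r.read_state();Rt=R.from_quat(s["eef_rot"]);L=Rt.inv().apply(P-s["ee_pos"])
    g=(np.hypot(L[:,0],L[:,1]+.045)<.075)&(abs(L[:,2])<.03)&(abs(P[:,2])>.02)
    c0=L[g];c=np.median(c0,0);nrm=np.linalg.svd(c0-c0.mean(0),full_matrices=False)[2][2]
    n=Rt.apply(nrm);n*=np.sign(n[2]);ce,ra=cv2.minEnclosingCircle(cv2.convexHull(c0[:,:2].astype(np.float32)))
    print(tag,"pts",len(c0),"tilt",np.degrees(np.arccos(n[2])).round(2),"tool tilt",np.degrees(np.arccos(-Rt.as_matrix()[2,2])).round(2),"plate centre in tool",np.round(ce,4),"r",round(ra,4),"z",c0[:,2].mean().round(4),"ee",s["ee_pos"].round(4),"F",s["ft_force"].round(2),"w",round(float(s["width"]),4))
    return p
if __name__=="__main__": look(sys.argv[1])
E
python3 lidn.py w3
python3 - <<'E'
from h import *
p,d=r.camera("scene");cv2.imwrite("pics/s3.png",cv2.resize(p[180:320,270:450],None,fx=4,fy=4))
E
```

```text
w3 pts 38958 tilt 16.17 tool tilt 16.19 plate centre in tool [-0.0015 -0.0433] r 0.0632 z 0.006 ee [0.567  0.2029 0.1116] F [-0.56  1.12 -3.11] w 0.0097
```

View pics/w3.png

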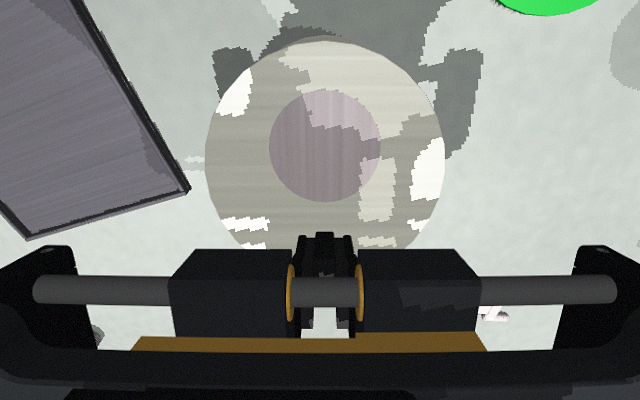

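View pics/s3.png

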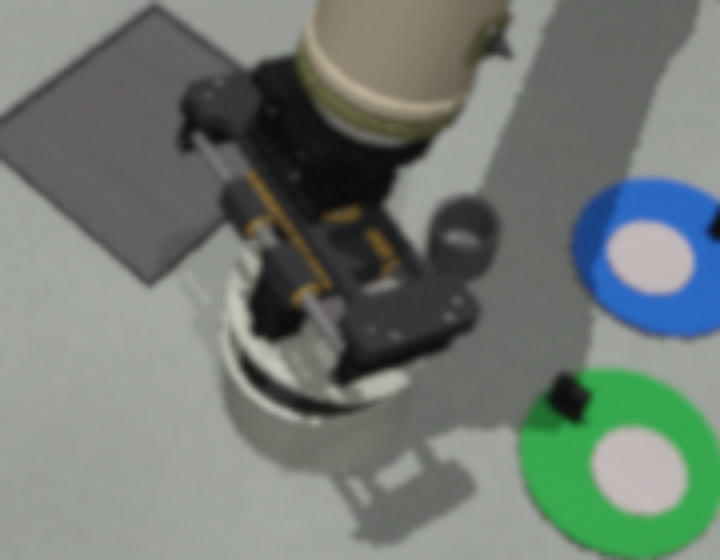

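The lid slants 16° with the gripper, its near edge still on the rim. The dark gap shows at about (300,400) in the zoom. Now a straight lift.

Call:
carry_out(increments="0 0 0 0 0.0028 -0.0096 0.004; 0 0 0 0 0.0083 -0.0288 0.004; 0 0 0 0 0.0153 -0.053 0.004; 0 0 0 0 0.022 -0.077 0.004; 0 0 0 0 0.0278 -0.0961 0.004")

```text
time: 5.4
ee_pos: [0.5676, 0.2033, 0.2133]
eef_rot: [0.78, 0.61, 0.085, 0.111]
ft_force: [1.0, 0.7, -2.4]
width: 0.0095
```

```bash
python3 lidn.py w4
python3 - <<'E'
from h import *
p,d=r.camera("scene");cv2.imwrite("pics/s4.png",p)
# target: lid level over tray centre
T=np.array([.4785,-.0075]);q=down(np.radians(-14));off=q.apply([-.0015,-.0433,.017])
print("off",off)
for z in(.14,.05,.004):print(z,np.array([*T,z])-off, mv(np.array([*T,z])-off,q))
print(r.read_state()["joint_positions"])
E
```

```text
w4 pts 38947 tilt 16.12 tool tilt 16.24 plate centre in tool [-0.0018 -0.0462] r 0.0631 z 0.008 ee [0.5687 0.2037 0.2161] F [1.24 0.12 0.87] w 0.0096
off [-0.04237669  0.00901977 -0.017     ]
0.14 [ 0.52087669 -0.01651977  0.157     ] (array([16.22,  0.05,  0.02]), array([-0.2252, -0.0094,  0.0573]))
0.05 [ 0.52087669 -0.01651977  0.067     ] (array([16.22,  0.05,  0.02]), array([-0.2251, -0.0346,  0.1437]))
0.004 [ 0.52087669 -0.01651977  0.021     ] (array([16.22,  0.05,  0.02]), array([-0.225 , -0.0474,  0.1879]))
[-0.81903524  0.12128901  0.30813894  1.77104076  0.18159335  1.05561184
  0.736152  ]
```

View pics/s4.png

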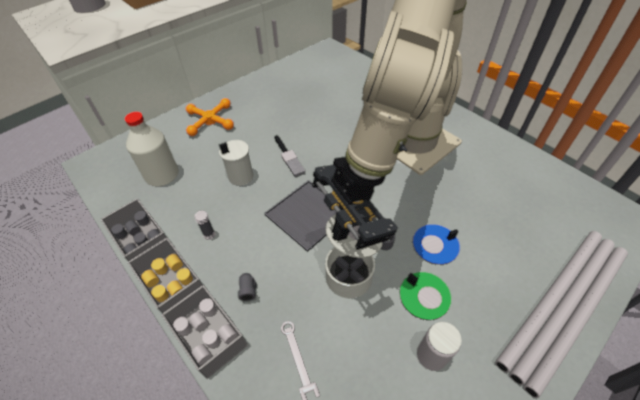

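The lid is clear of the tin, which stands open at (350,270), unmoved. I'll check the distance to the tall tin before crossing over to the tray.

Run:
```python
from h import *
p=cv2.imread("pics/top0.png");d=np.load("pics/top0.npy");m=r.camera_model("top")
vv,uu=np.mgrid[140:230,440:520];P=depthpts(m,np.c_[uu.ravel(),vv.ravel()],d[vv,uu].ravel());q=P[(P[:,2]>.105)&(P[:,2]<.125)]
print(q.min(0),q.max(0),q[:,2].mean())
```

```text
[ 0.49084186 -0.31309638  0.10836591] [ 0.57784114 -0.22762078  0.12366665] 0.11533557184940132
```

Call:
carry_out(increments="1.5 0 0 -0.018 -0.0007 0.002 0.004; 3 0 0 -0.043 -0.0018 0.007 0.004; 5 0 0 -0.069 -0.003 0.014 0.004; 7 0 0 -0.093 -0.004 0.021 0.004; 8.5 0 0 -0.115 -0.0048 0.028 0.004")

```text
time: 6.12
ee_pos: [0.5436, 0.0901, 0.1855]
eef_rot: [0.786, 0.614, 0.041, 0.053]
ft_force: [0.8, 0.6, -2.6]
width: 0.0096
```

```bash
python3 lidn.py w5
python3 - <<'E'
from h import *
T=np.array([.4785,-.0075]);q=down(np.radians(-14));off=q.apply([-.0015,-.0438,.0172])
for z in(.14,.05,.004):print(z, mv(np.array([*T,z])-off,q))
E
```

```text
w5 pts 38910 tilt 7.68 tool tilt 7.53 plate centre in tool [ 0.0024 -0.0447] r 0.0632 z 0.005 ee [0.5432 0.0864 0.1847] F [ 1.23 -3.9  -2.85] w 0.0099
0.14 (array([ 7.53,  0.19, -0.22]), array([-0.1052,  0.0005,  0.0282]))
0.05 (array([ 7.53,  0.19, -0.22]), array([-0.1049, -0.0113,  0.1174]))
0.004 (array([ 7.53,  0.19, -0.22]), array([-0.1048, -0.0173,  0.163 ]))
```

Call:
carry_out(increments="2.5 0 0 -0.03 0 0.009 0.004; 5 0 0 -0.06 0 0.018 0.004; 7 0 0 -0.09 0.0003 0.025 0.004; 7.5 0 0 -0.105 0.0005 0.028 0.004; 7.5 0 0 -0.105 0.0005 0.028 0.004")

```text
time: 6.8
ee_pos: [0.5213, -0.017, 0.1571]
eef_rot: [0.79, 0.613, -0.001, 0.001]
ft_force: [0.9, 0.2, -2.1]
width: 0.0096
```

Call:
carry_out(increments="0 0 0 0 0 0.015 0.004; 0 0 0 0 0 0.035 0.004; 0 0 0 0 0 0.055 0.004; 0 0 0 0 0 0.07 0.004; 0 0 0 0 0 0.07 0.004")

```text
time: 7.42
ee_pos: [0.5205, -0.0167, 0.0858]
eef_rot: [0.789, 0.614, -0.002, 0.001]
ft_force: [0.7, 0.2, -1.6]
width: 0.0093
```

```bash
python3 lidn.py w6
python3 - <<'E'
from h import *
p,d=r.camera("scene");cv2.imwrite("pics/s6.png",cv2.resize(p[120:320,230:450],None,fx=3,fy=3))
E
python3 lidn.py w7
```

```text
w6 pts 38891 tilt 0.17 tool tilt 0.21 plate centre in tool [-0.0009 -0.0452] r 0.063 z 0.0067 ee [ 0.5211 -0.0168  0.0868] F [-0.24 -0.23 -2.23] w 0.0096
w7 pts 38924 tilt 0.16 tool tilt 0.19 plate centre in tool [-0.0009 -0.0444] r 0.0631 z 0.0061 ee [ 0.5218 -0.0171  0.0877] F [ 0.    0.28 -1.33] w 0.0095
```

View pics/s6.png

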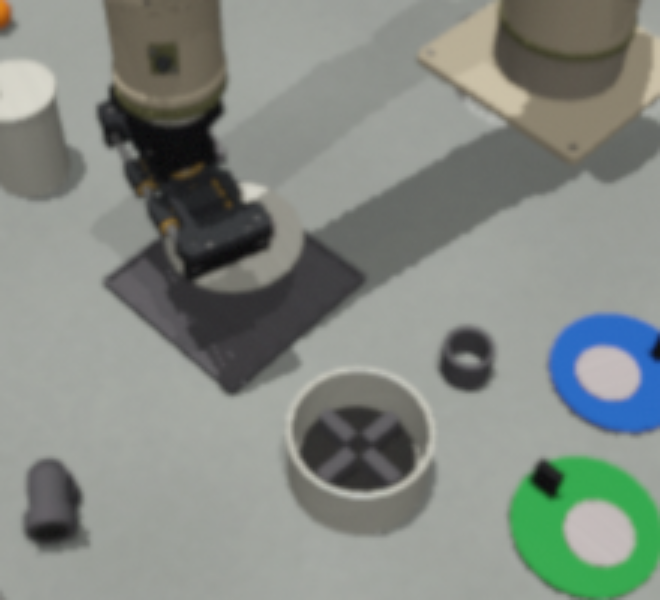

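View pics/w6.png

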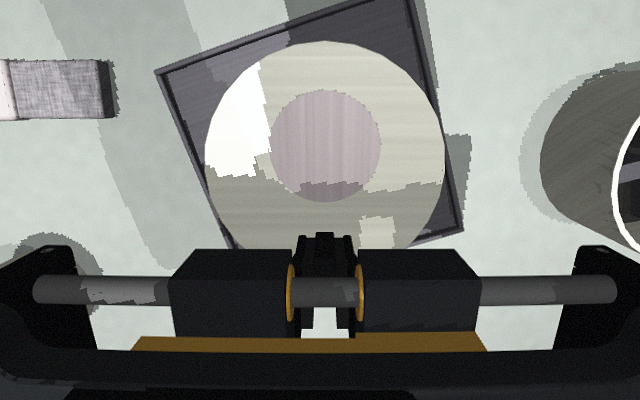

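The lid hangs level over the tray with margin on each side. Lowering.

Call:
carry_out(increments="0 0 0 0 0 0.015 0.004; 0 0 0 0 0 0.033 0.004; 0 0 0 0 0 0.048 0.004; 0 0 0 0 0 0.056 0.004; 0 0 0 0 0 0.059 0.004")

```text
time: 8.2
ee_pos: [0.5215, -0.0174, 0.028]
eef_rot: [0.79, 0.613, -0.001, 0.001]
ft_force: [0.2, 1.0, -2.2]
width: 0.0097
```

Call:
carry_out(increments="0 0 0 0 0 0.001 0.004; 0 0 0 0 0 0.002 0.004; 0 0 0 0 0 0.003 0.004; 0 0 0 0 0 0.004 0.004; 0 0 0 0 0 0.005 0.004")

```text
time: 8.82
ee_pos: [0.5216, -0.0174, 0.023]
eef_rot: [0.79, 0.613, -0.001, 0.001]
ft_force: [0.0, 0.1, -2.6]
width: 0.0093
```

```bash
python3 lidn.py w8
```

```text
w8 pts 5 tilt 0.37 tool tilt 0.21 plate centre in tool [-0.0016 -0.0522] r 0.0175 z 0.0027 ee [ 0.5215 -0.0174  0.0229] F [-0.26  0.73 -2.57] w 0.0096
```

Call:
carry_out(increments="0 0 0 0 0 0.0005 0.004; 0 0 0 0 0 0.001 0.004; 0 0 0 0 0 0.0015 0.004; 0 0 0 0 0 0.002 0.004; 0 0 0 0 0 0.002 0.004")

```text
time: 9.5
ee_pos: [0.5216, -0.0174, 0.0216]
eef_rot: [0.79, 0.613, -0.001, 0.001]
ft_force: [-4.6, -0.5, 9.8]
width: 0.0096
```

It's on the floor: the force changed from −2.6 to +9.8 N at about the expected height. I'll ease the pressure and open.

Call:
carry_out(increments="0 0 0 0 0 0 0.0095; 0 0 0 0 0 0 0.012; 0 0 0 0 0 0 0.02; 0 0 0 0 0 0 0.035; 0 0 0 0 0 0 0.05", squeeze=10)

```text
time: 10.12
ee_pos: [0.5216, -0.0174, 0.0216]
eef_rot: [0.79, 0.613, -0.001, 0.001]
ft_force: [-0.5, 0.2, 0.1]
width: 0.0325
```

Run:
```python
from h import *
p,d=r.camera("wrist");cv2.imwrite("pics/w9.png",p);s=r.read_state();print(s["width"],s["ft_force"],s["ee_pos"])
```

```text
0.0364438080249201 [ 0.19830819 -0.2605501   0.67815722] [ 0.52161823 -0.0174457   0.02157143]
```

View pics/w9.png

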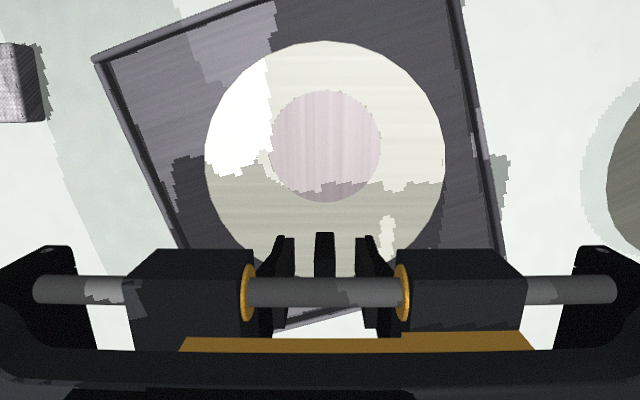

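The tab at (325,255) is free, with fingers at (280,255) and (368,255). The lid lies inside the tray. Going straight up.

Call:
carry_out(increments="0 0 0 0 0 -0.01 0.055; 0 0 0 0 0 -0.035 0.06; 0 0 0 0 0 -0.07 0.06; 0 0 0 0 0 -0.11 0.06; 0 0 0 0 0 -0.15 0.06")

```text
time: 10.8
ee_pos: [0.5215, -0.0171, 0.1736]
eef_rot: [0.79, 0.613, -0.001, 0.001]
ft_force: [1.1, -0.9, -0.1]
width: 0.0597
```

Call:
carry_out(increments="0 0 0 0 -0.02 -0.03 0.06; 0 0 0 0 -0.05 -0.06 0.06; 0 0 0 0 -0.08 -0.09 0.06; 0 0 0 0 -0.1 -0.1 0.06; 0 0 0 0 -0.1 -0.1 0.06")

```text
time: 11.42
ee_pos: [0.4244, 0.0081, 0.2749]
eef_rot: [0.79, 0.614, 0.001, 0.002]
ft_force: [0.6, 0.2, 0.3]
width: 0.0597
```

Run:
```python
from h import *
for n in("scene","top"):
    m=r.camera_model(n);p,d=r.camera(n);cv2.imwrite(f"pics/{n}F.png",p)
    vv,uu=np.mgrid[0:400,0:640];P=depthpts(m,np.c_[uu.ravel(),vv.ravel()],d.ravel());ok=d.ravel()>0
    bright=p.min(2).ravel()>95
    g=ok&(np.hypot(P[:,0]-.478,P[:,1]+.0075)<.085)&(P[:,2]<.03)&(P[:,2]>.008)&bright
    if g.sum()>50:
        q=P[g];c=q.mean(0);nn=np.linalg.svd(q-c,full_matrices=False)[2][2];print(n,"lid",g.sum(),cv2.minEnclosingCircle(cv2.convexHull(q[:,:2].astype(np.float32))),c.round(4),"tilt",np.degrees(np.arccos(abs(nn[2]))).round(2))
    for nm,cx,cy,lo,hi in(("tin",.533,.2115,.06,.076),("tall",.534,-.27,.108,.122)):
        g=ok&(np.hypot(P[:,0]-cx,P[:,1]-cy)<.08)&(P[:,2]>lo)&(P[:,2]<hi)
        if g.sum()>20:q=P[g];print(n,nm,g.sum(),cv2.minEnclosingCircle(cv2.convexHull(q[:,:2].astype(np.float32))),q[:,2].mean())
s=r.read_state();print(s["ee_pos"],s["ft_force"],s["time"])
```

```text
scene lid 1153 ((0.48870304226875305, -0.010035283863544464), 0.07550172507762909) [ 4.798e-01 -1.000e-04  1.630e-02] tilt 0.25
scene tin 412 ((0.5340464115142822, 0.21329864859580994), 0.060826580971479416) 0.06812148531311818
scene tall 424 ((0.5369928479194641, -0.2680106461048126), 0.0444987528026104) 0.11640180115227793
top tin 393 ((0.5321581363677979, 0.21129852533340454), 0.060899585485458374) 0.06836622273232229
top tall 1098 ((0.5344682335853577, -0.2688964009284973), 0.043621934950351715) 0.11522937134619501
[0.42485352 0.00770504 0.27356323] [-0.38108404  0.82827461 -0.51266157] 11.525
```

View pics/sceneF.png

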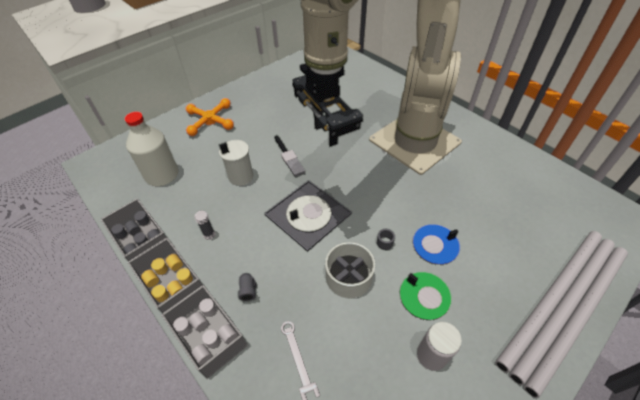

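View pics/topF.png

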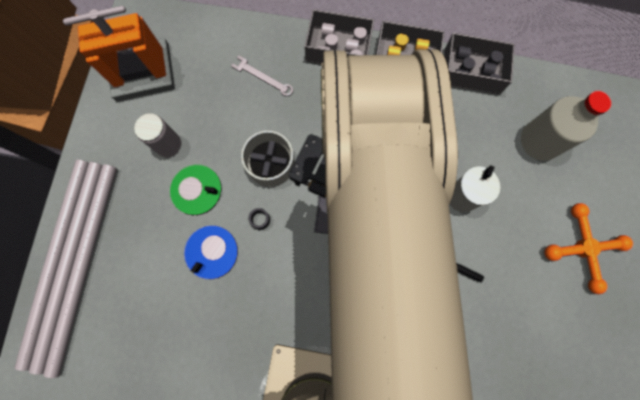

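The lid lies flat and right way up in the tray, at scene pixel (308,213). The open tin at (350,270) and the tall tin at (237,163) haven't moved, and the arm is clear of everything. Handing in.

```bash
python3 -c "
from bench import r
print(r.close_job())"
```

```text
the job is handed in; nothing more can be done
None
```

I opened the wide tin and laid its lid flat and right way up in the square tray, then handed the job in at about 11.5 s of robot time. I gripped the black tab, tipped the lid about its far edge to 16° on the rim, lifted it clear, levelled it and set it down until it touched the tray floor.

My last checks before handing in:
- **Lid:** its tilt measured 0.25° and its plate top was 16 mm above the table, against 15 mm expected on the tray floor. Its centre is within about 10 mm of the tray's centre.
- **Wide tin:** it measured about 1 mm from where it was at the start.
- **Tall tin:** it is still shut and hasn't visibly moved; the two cameras put its lid about 3 mm apart.
- **Robot:** the gripper was clear of everything and the tool force was close to zero.

One check was weak: at the end the arm hid the tray from the top camera, so only the scene camera measured the lid. That view gave an oversized circle for the lid (75 mm radius instead of 63), probably because bright tray-rim pixels were included. The centre figure therefore rests on the mean of those points and on the wrist-camera measurement before release.

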